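# Slide the scrap tray home under the chopping station's drop catch

## Robot

A 6-joint arm with a two-finger parallel gripper is mounted at the origin on a cart in front of the work surface, level with it; the furniture and walls round the work are solid. World frame = base frame: x ahead of the robot, y to its left, z up, the work surface at z = 0. Lengths are in mm, angles in degrees, forces in N, time in s.
With the tool pointing down it reaches from about 350 to 850 mm from the base axis. Payload 8.1 kg.
Tool frame: the origin (TCP) lies at the very end of the fingers, on their centre line; the grasp point (between the pads) lies 19 mm behind it (r.grip_point_offset is the distance from the TCP to the grasp point, in mm); z points along the fingers, y is the line along which they close (so a half turn about z gives the same grasp; the last joint's range is limited). The gripper opens to 85 mm and grips with 20 to 120 N. Pads are 22 mm wide; open, the fingers measure 114 mm over their backs; the gripper's body (76 mm by 85 mm) begins 54 mm behind the grasp point. The pads swing forward as they close: fully open they stand 13 mm farther back than shut.
Start: joints at [62.086, 7.471, 85.268, -0, 87.261, -4.893], TCP at [234.625, 552.229, 231.292] pointing down, gripper open.
Joint ranges: [-169.43, 169.43], [-51.17, 129.36], [1.28, 143.12], [-76.62, 256.62], [0, 156.53], [-152.29, 152.29]. Speed limits (degrees/s): [136.94, 136.94, 159.86, 180, 180, 180].

## Interface

Orientations are given as [roll, pitch, yaw] about the fixed x, y, z axes, in that order (R = Rz(yaw) Ry(pitch) Rx(roll)).
In Python, from bench import status, eyes, r gives the robot as it stands.
- The arm moves only by the shell command python3 -m handwheel 'ROWS' [FORCE]. ROWS is a JSON object whose one key "series" holds a list that holds one entry, the list of rows, each a list of 7 numbers: the shift along the tool's x, y, z in cm, then the turn, a rotation vector about the tool's x, y, z in rad, then the opening, from 0 (shut) to 1 (fully open). In form: {"series": [[[tx, ty, tz, rx, ry, rz, claw], ...]]}. A call has 1 to 12 rows; each row is the pose to reach, as a shift and turn from the pose commanded when the call began, along the tool's axes at that moment; what a row does not reach only later rows make up. A row lasts 1/8 s, in which the tool goes at most 62.5 mm and 10.7 degrees, less where a joint would pass 70% of its speed; a pose out of reach is approached as far as the arm can. A call with a gripper value outside its range is refused whole. The fingers move at their own pace and stop on an object; FORCE is the grip in N (left out, the last holds). Time passes only in rows, so rows that repeat a pose let the fingers close. It gives the time, the measured TCP pose, the force, the opening and the grip force at its end, in the units of the state.
- status.sense(): the state, without advancing time (a new reading comes with each control period).
- eyes.snapshot(name): name is "scene" or "top" or "wrist"; returns a dict with "img" (480x640x3 uint8, red, green, blue), "mtx" (3x3 intrinsics, pixels), "R" (3x3) and "t" (3): a world point X has camera coordinates R X + t. Camera axes: x right, y down, z forward; pixel columns grow to the right and rows downward; lengths in mm; the calibration is good to about 2 mm. A picture is of the moment at which its call begins. There is no depth.
- r.hand_in(): hands the job in; it is judged then, once.
The state is a dict: "time": time; "joint_pos": joint angles; "qd": joint speeds; "joint_efforts": joint torques, N m; "tool_pos": TCP position; "tcp_rot": TCP orientation; "ft_force": force on the tool from outside, world axes, zero at the start; "wrist_torque": the same for the moment, N m; "finger_gap": finger opening in mm; "grip_force": force on a finger pad.
Only numpy, scipy, OpenCV 4.12 (cv2) and the standard library are available. Lean on these libraries where they do the work, as an engineer would, in place of code of your own. Each camera call takes 0.05 s, during which the arm holds its last target. There are 200 camera calls.

## Task

Put the scrap tray back under the chopping block: slide it in handle outwards so that its own far rim lifts the steel drop catch across the mouth, and push it fully home until you feel it bear on the back stop (some 5 to 10 N, never over 15), so that the catch falls behind it. Then tug it back against the catch just as firmly for a moment to prove that it holds, and let go. Do not touch the catch with the hand, do not force anything, and leave what lies on the block and stands around as it is.

Things in the scene. Friction and masses are not known exactly. Their poses are not given: they have to be found in the camera images.
- tray: loose aluminium scrap tray, open at the top, empty, 0.2 to 0.42 kg; 115 (x) x 144 (y) mm over the rims, 40 high; its rolled rim is a round bead 8 mm thick along the top. Origin at the centre of its underside, z up. The black handle stands out on its -x side; its +x side goes into the bay first
- tray_handle (a point): grip point in the tray's black handle, 126.5 mm from the tray's origin along -x, 32 mm up. The handle is an upright lug 14 mm thick (y), 36 long (x), from 9 to 49 mm high, at the end of a steel neck 18 mm wide and 19 mm high at its top. Take it from above, fingers closing along the tray's y; tray at rest flat on the worktop, it may be dragged or carried
- station: chopping station, stands fast: striped wooden block 190 (x) x 220 (y) x 24 mm on two cheeks, top 84 mm up, underside 60. Origin on the worktop, z up; block from x = -85 to 105 mm. The bay under it runs along x, open at the -x end, the worktop is its floor. Cheeks' inner faces at y = +-75 mm (3 mm free on either side of the tray), their rounded front ends at x = -82 mm
- bay_latched (a point): on the worktop in the bay (station's x = -34.5 mm, y = 0): the tray's origin lies here, axes parallel to the station's, when it is drawn back against the fallen catch. The catch falls when the origin is about 1.5 mm farther in. The rubber-faced back stop under the block is clamped firm where its last user set it, and is met 5 to 19 mm farther in than here: it must be felt
- catch (a joint): angle (rad) of the gravity catch, a polished bent steel bail of 0.22 kg across the mouth, pivoted on the cheeks 26 mm up at x = -30 mm in the station's frame. 0: down on its rest; grows as it is lifted, to 0.5; falls by its own weight. About 0.2 while it rides on the tray's rims; lifting it takes a push of up to 10 N at the hand, drag included. When down it locks against a pull from inside
- catch_edge (a point): middle of the catch's inner holding face at its lower edge. Catch down: in the station's frame at x = -92 mm, 31 mm up (its bottom is 28 mm up, above the handle neck); the sloping lead-in face in front of it rises outwards at 30 degrees to x = -126 mm, 48 mm up
- lemon: yellow lemon lying on the block, 78x55x56 mm, bystander; origin at its underside
- garlic: garlic bulb on the block, 60x57x58 mm, bystander; origin at its underside
- peeler: dark green peeler lying on the block near its front, 170x25x18 mm, bystander; origin at its underside
- spice: spice jar with green cap, 60 mm round, 145 high, on the worktop to the left, bystander; origin at its underside
Mind the look-alikes: they are no part of the job. Of the things that look like the tray, the larger one is meant.

How it is judged (in metres and radians):
On the way, in this order (a step that is already met when the one before it is completed fails the run):
1. the tray's own rim has lifted the catch (value of joint catch above 0.12 rad and contact force between tray and catch above 0.2 N and x of tray in the frame of station below -0.04 m), for 0.1 s.
2. the tray, straight between the cheeks, is pressed on the back stop with 4 N or more, the catch fallen behind it (value of joint catch below 0.03 rad and contact force between tray and station above 4 N and x of tray in the frame of station above -0.031 m and y of tray in the frame of station between -0.0025 and 0.0025 m), for 0.2 s.
3. the tray is tugged back against the fallen catch with 4 N or more (value of joint catch below 0.03 rad and contact force between tray and catch above 4 N and x of tray in the frame of station below -0.032 m), for 0.3 s.
At the end, for the whole second after the job is handed in: The tray stands flat on the worktop in the bay between back stop and catch (its origin 13 to 38 mm in front of the station's origin, within 6 mm sideways and 0.08 rad), handle outwards, at rest and let go, and the catch is down behind it (below 0.03 rad) (value of joint catch below 0.03 rad and x of tray in the frame of station between -0.038 and -0.013 m and y of tray in the frame of station between -0.006 and 0.006 m and angle between the x axis of tray and the x axis of station, either way round below 0.08 rad and angle between tray's own z axis and vertical below 0.05 rad and height (world z) of tray below 0.004 m and linear speed of tray below 0.01 m/s); the robot touches nothing.
It fails at once if the tray is forced against the station, its back stop or its catch with more than 15 N (contact force between tray and station above 15 N).
It fails at once if the hand or arm touches the catch (contact force between any of the fingers, the arm and catch above 0.5 N).
It fails at once if a bystander is moved by more than 20 mm (distance of any of lemon, garlic, peeler, spice from where it was at the start of the episode above 0.02 m).
It also fails if it takes over 72 s, if anything falls off the work surface, if the arm or the gripper's body presses on something with over 40 N, if the wrist force passes 120 N, or if a joint passes its speed limit or range.

## Working session

There is one attempt and no reset: what is moved stays moved. The work goes in short steps, Python scripts to look and compute and a shell command to move; the robot and the scene stay as the last step left them, time stands still between calls to the robot, and variables do not carry over. Pictures are saved under pics/ and viewed, at most 10 in all, crops included, and the job is handed in when it is done.

```bash
mkdir -p pics; ls; python3 - <<'E'
from bench import status, eyes, r
import cv2, pickle, numpy as np
d={}
for n in ("scene","top"):
    s=eyes.snapshot(n); d[n]=s
    cv2.imwrite(f"pics/{n}0.png",s["img"][...,::-1])
    print(n,s["mtx"].tolist(),np.round(-s["R"].T@s["t"],1))
pickle.dump(d,open("v0.pkl","wb"))
s=status.sense();print(s["time"],s["tool_pos"],s["tcp_rot"],s["ft_force"],s["finger_gap"])
E
```

```text
pics
scene [[489.2866234716989, 0.0, 315.8933522382341], [0.0, 489.2866234716989, 231.6275311944107], [0.0, 0.0, 1.0]] [  30.6 -195.5  741.6]
top [[568.3471471574908, 0.0, 327.7183718463053], [0.0, 568.3471471574908, 230.67368457676238], [0.0, 0.0, 1.0]] [ 380.8  179.5 1421.6]
0.1 [234.40642876 551.77542733 230.33947601] [-1.79903765e+02 -8.54019537e-03  1.56976701e+02] [ 0.67349159 -0.32153343 -0.28497791] 85.59543485383121
```

View pics/scene0.png

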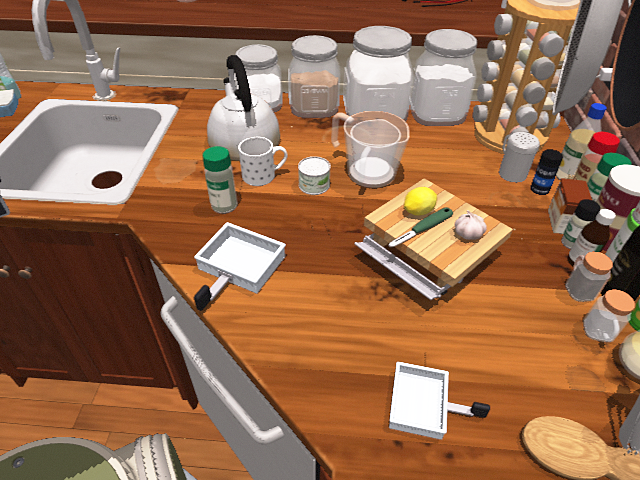

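View pics/top0.png

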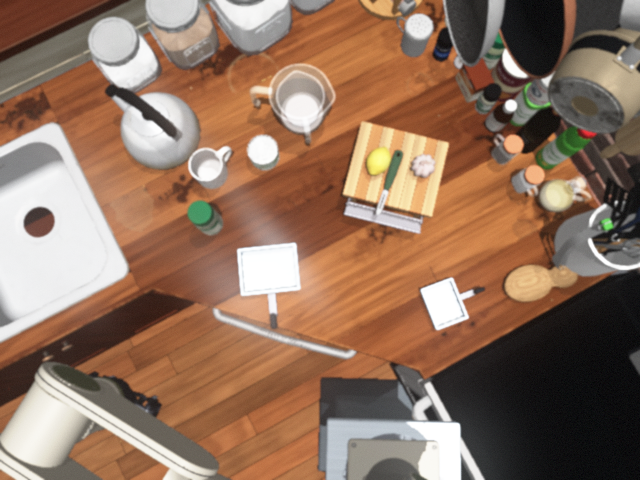

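Candidates for the tray: A, the left tray at top (269,270) / scene (240,257) with handle at top (273,318); B, the right tray at top (445,303) / scene (420,400) with handle at (478,291). A is larger, so I choose A. The station is the striped block at top (397,170), with the catch along its lower side at top (383,217).

```bash
cat > h.py <<'E'
import numpy as np, cv2
def ray(s,uv):
    K=s["mtx"];d=np.linalg.inv(K)@np.array([uv[0],uv[1],1.]);R=np.array(s["R"])
    return -R.T@np.array(s["t"]), R.T@d/np.linalg.norm(d)
def plane(s,uv,z):
    c,d=ray(s,uv);return c+d*(z-c[2])/d[2]
def tri(obs):
    A=np.zeros((3,3));b=np.zeros(3)
    for s,uv in obs:
        c,d=ray(s,uv);P=np.eye(3)-np.outer(d,d);A+=P;b+=P@c
    X=np.linalg.solve(A,b)
    return X,[float(np.linalg.norm((np.eye(3)-np.outer(d,d))@(X-c))) for c,d in [ray(*o) for o in obs]]
def proj(s,X):
    p=s["mtx"]@(np.array(s["R"])@np.array(X)+np.array(s["t"]));return p[:2]/p[2]
def blob(m,x0,y0,x1,y1):
    q=np.zeros_like(m);q[y0:y1,x0:x1]=m[y0:y1,x0:x1]
    cs,_=cv2.findContours(q,cv2.RETR_EXTERNAL,cv2.CHAIN_APPROX_NONE)
    return max(cs,key=cv2.contourArea)
E
python3 - <<'E'
import pickle,cv2,numpy as np
from h import *
d=pickle.load(open("v0.pkl","rb"));T=d["top"];S=d["scene"]
def hsv(s): return cv2.cvtColor(s["img"],cv2.COLOR_RGB2HSV)
for nm,s,boxes in (("top",T,{"A":(230,236,306,300),"B":(415,272,472,335)}),("scene",S,{"A":(188,218,292,295),"B":(380,355,455,445)})):
    h=hsv(s); w=cv2.morphologyEx((((h[...,1]<70)&(h[...,2]>110))*255).astype(np.uint8),cv2.MORPH_OPEN,np.ones((3,3)))
    for k,b in boxes.items():
        c=blob(w,*b); rc=cv2.minAreaRect(c); print(nm,k,rc,cv2.contourArea(c))
        if nm=="top":
            P=np.array([plane(s,p,40)[:2] for p in c[:,0].astype(float)],np.float32)
            print("  world rect",cv2.minAreaRect(P))
    if nm=="top":
        m=(((h[...,0]>10)&(h[...,0]<26)&(h[...,1]>50)&(h[...,2]>190))*255).astype(np.uint8)
        m=cv2.morphologyEx(m,cv2.MORPH_CLOSE,np.ones((9,9)))
        c=cv2.convexHull(blob(m,330,110,460,225));P=np.array([plane(s,p,84)[:2] for p in c[:,0].astype(float)],np.float32)
        print("block",cv2.minAreaRect(c),cv2.minAreaRect(P))
    # black handle
    bb={"top":(262,295,285,335),"scene":(185,275,225,315)}[nm]
    k=((h[...,2]<60)*255).astype(np.uint8); c=blob(k,*bb); M=cv2.moments(c); print("handle",M["m10"]/M["m00"],M["m01"]/M["m00"],M["m00"],cv2.boundingRect(c))
# crops
a=cv2.resize(T["img"][230:335,225:315,::-1],None,fx=4,fy=4,interpolation=cv2.INTER_CUBIC)
b=cv2.resize(T["img"][118:240,335:455,::-1],None,fx=3.44,fy=3.44,interpolation=cv2.INTER_CUBIC)
H=420;cv2.imwrite("pics/crop1.png",np.hstack([cv2.resize(a,(360,420)),cv2.resize(b,(413,420))]))
E
```

```text
top A ((267.0, 267.5), (63.0, 66.0), 90.0) 3228.5
  world rect ((507.93426513671875, 316.4490051269531), (153.7405548095703, 159.4170684814453), 1.6597951650619507)
top B ((449.4386291503906, 301.2138366699219), (46.10139465332031, 48.993858337402344), 69.14553833007812) 1671.5
  world rect ((438.56878662109375, -127.2626953125), (109.65815734863281, 119.86128997802734), 21.865564346313477)
block ((398.0414733886719, 164.82003784179688), (155.1614227294922, 91.94242095947266), 20.095232009887695) ((764.8107299804688, 7.623443603515625), (375.196533203125, 232.253662109375), 71.13632202148438)Traceback (most recent call last):
  File "<stdin>", line 19, in <module>
  File "h.py", line 18, in blob
    return max(cs,key=cv2.contourArea)
ValueError: max() iterable argument is empty
```

```bash
python3 - <<'E'
import pickle,cv2,numpy as np
d=pickle.load(open("v0.pkl","rb"));T=d["top"]["img"];S=d["scene"]["img"]
f=lambda I,x,y:cv2.resize(I[y:y+125,x:x+133,::-1],(399,300) ,interpolation=cv2.INTER_CUBIC)
g=lambda I,x,y:cv2.resize(I[y:y+125,x:x+166,::-1],(398,300),interpolation=cv2.INTER_CUBIC)
cv2.imwrite("pics/crop1.png",np.vstack([np.hstack([f(T,210,225),f(T,330,115)]),np.hstack([cv2.resize(g(S,170,200),(399,300)),cv2.resize(g(S,350,177),(399,300))])]))
E
```

```text
(no output)
```

View pics/crop1.png

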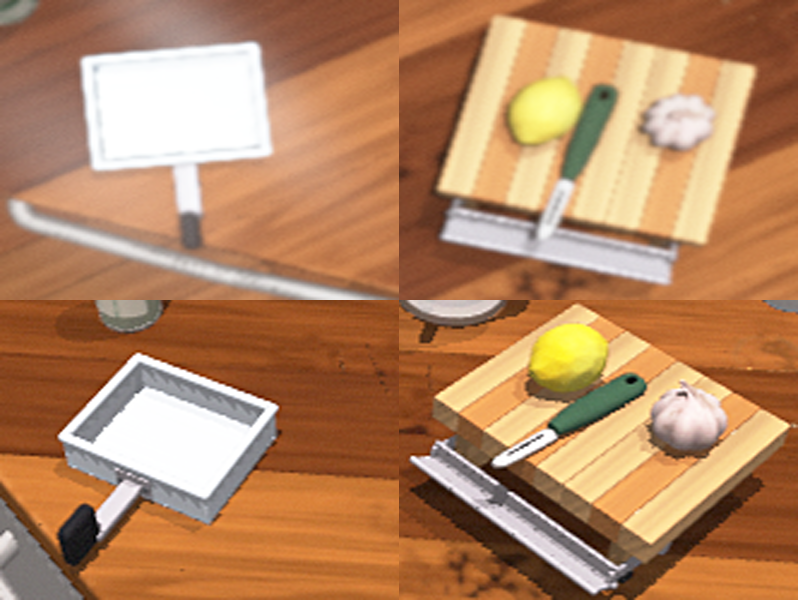

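The crop shows A: a tray of about 178x114 crop pixels, clearly larger than B, with its black handle at top px (273,307), and the block corners with the catch on the lower-left side at top (378,219). Now I triangulate the corners.

```bash
python3 - <<'E'
import pickle
from h import *
d=pickle.load(open("v0.pkl","rb"));T=d["top"];S=d["scene"]
tp=lambda x,y,o:(o[0]+x/3-.33,o[1]+y/3-.33)
sp=lambda x,y,o:(o[0]+x/2.4036-.3,o[1]+y/2.4-.3)
tt=[tp(*p,(210,225)) for p in((81,58),(259,43),(272,157),(93,169))]
ts=[sp(*p,(170,200)) for p in((137,53),(278,107),(210,198),(59,137))]
bt=[tp(*p,(330,115)) for p in((98,16),(356,66),(306,243),(38,193))]
bs=[sp(*p,(350,177)) for p in((176,4),(391,125),(244,243),(34,100))]
for n,a,b,z in(("tray",tt,ts,40),("block",bt,bs,84)):
    for p,q in zip(a,b): 
        X,e=tri([(T,p),(S,q)]); print(n,X.round(1),np.round(e,1),plane(T,p,z)[:2].round(1),plane(S,q,z)[:2].round(1))
    P=np.array([(plane(T,p,z)[:2]+plane(S,q,z)[:2])/2 for p,q in zip(a,b)],np.float32); c=P.mean(0)
    # order: far-left, far-right, near-right, near-left ; +x = near->far
    ax=(P[0]+P[1]-P[2]-P[3])/2; ay=(P[0]+P[3]-P[1]-P[2])/2
    print(n,c,np.linalg.norm(ax),np.linalg.norm(ay),np.degrees(np.arctan2(ax[1],ax[0])),np.degrees(np.arctan2(-ay[0],ay[1])))
h=(tp(190,229,(210,225)),sp(79,234,(170,200)));print("handle",tri([(T,h[0]),(S,h[1])]),plane(T,h[0],49))
E
```

```text
tray [561.5 398.7  27.1] [4. 4.] [562.8 394.1] [548.9 390.6]
tray [578.2 252.8  28.9] [4. 4.] [579.3 249.3] [566.8 248.5]
tray [481.9 242.9  10.8] [9.2 9.2] [486.4 235.4] [457.3 231.3]
tray [464.9 391.9   8.2] [12.5 12.5] [472.7 379.6] [436.9 374.1]
tray [513.8777 312.8757] 102.33855 144.44603 8.7233 6.8176575
block [873.3  96.6  80.9] [2.4 2.4] [873.5  94.7] [867.6  97. ]
block [ 841.1 -117.8   69.4] [2.7 2.7] [ 837.3 -117.1] [ 821.6 -117.3]
block [691.9 -72.5  33.2] [14.7 14.7] [688.  -75.9] [634.7 -70.5]
block [725.8 147.8  46.6] [10.5 10.5] [722.8 140.5] [681.  136.4]
block [765.8101    10.985722] 173.87602 216.23445 -14.411075 -10.877033
handle (array([413.77815366, 315.03961333, -13.28619975]), [18.455774798575426, 18.455774798575426]) [426.43189936 298.50445702  49.        ]
```

```bash
cat > m.py <<'E'
import pickle
from h import *
d=pickle.load(open("v0.pkl","rb"));T=d["top"];S=d["scene"]
tp=lambda x,y,o:(o[0]+x/3-.33,o[1]+y/2.4-.3)
sp=lambda x,y,o:(o[0]+x/2.4036-.3,o[1]+y/2.4-.3)
tt=[tp(*p,(210,225)) for p in((81,58),(259,43),(272,157),(93,169))]
ts=[sp(*p,(170,200)) for p in((137,53),(278,107),(210,198),(59,137))]
bt=[tp(*p,(330,115)) for p in((98,16),(356,66),(306,243),(38,193))]
bs=[sp(*p,(350,177)) for p in((176,4),(391,125),(244,243),(34,100))]
for n,a,b,z in(("tray",tt,ts,40),("block",bt,bs,84)):
    for p,q in zip(a,b): 
        X,e=tri([(T,p),(S,q)]); print(n,X.round(1),np.round(e,1),plane(T,p,z)[:2].round(1),plane(S,q,z)[:2].round(1))
    for P in (np.array([plane(T,p,z)[:2] for p in a]),np.array([plane(S,q,z)[:2] for q in b])):
        c=P.mean(0)
        ax=(P[0]+P[1]-P[2]-P[3])/2; ay=(P[0]+P[3]-P[1]-P[2])/2
        print(n,c,np.linalg.norm(ax),np.linalg.norm(ay),np.degrees(np.arctan2(ax[1],ax[0])),np.degrees(np.arctan2(-ay[0],ay[1])))
h=(tp(190,229,(210,225)),sp(79,234,(170,200)));print("handle",tri([(T,h[0]),(S,h[1])]),plane(T,h[0],49))
E
python3 m.py
```

```text
tray [551.4 393.8  36.4] [0.3 0.3] [550.8 393.4] [548.9 390.6]
tray [570.1 249.9  36.6] [1. 1.] [570.4 249. ] [566.8 248.5]
tray [456.1 233.   39.5] [2. 2.] [454.7 234.3] [457.3 231.3]
tray [439.2 378.2  35.3] [0.5 0.5] [438.7 377.9] [436.9 374.1]
tray [503.6320543  313.66108928] 114.88654989726034 145.06370396425362 7.569737715187518 7.059198689424763
tray [502.46503877 311.13268489] 112.08315662594795 143.68785302213132 8.653776716699522 7.649911694314174
block [869.3  96.   83.6] [1.6 1.6] [870.   94.7] [867.6  97. ]
block [ 823.7 -117.2   82.4] [0.2 0.2] [ 823.2 -117. ] [ 821.6 -117.3]
block [636.6 -73.   84.2] [3.1 3.1] [638.2 -75.8] [634.7 -70.5]
block [684.2 138.8  80.2] [0.7 0.7] [682.9 139.5] [681.  136.4]
block [753.59886247  10.33365067] 190.94836671184822 218.36693632257735 -13.016496296601911 -12.094492728610016
block [751.2115467   11.42829612] 191.68677507144113 215.58746712790966 -12.99301065900589 -12.346571028552702
handle (array([380.70065142, 298.98572905,  25.78871812]), [0.6865935599686521, 0.6865935599687023]) [381.22677682 296.57267861  49.        ]
```

```bash
cat >> h.py <<'E'
from scipy.spatial.transform import Rotation as Ro
def goto(target,yaw,cur,curyaw):
    """target TCP, yaw (tool down) -> row in cm/rad from commanded pose cur,curyaw"""
    R=Ro.from_euler("xyz",[180,0,curyaw],degrees=True);G=Ro.from_euler("xyz",[180,0,yaw],degrees=True)
    return (R.inv().apply(np.subtract(target,cur))/10).round(2),(R.inv()*G).as_rotvec().round(4)
E
python3 -c "
from h import *
print(goto((377.6,296,140),187.5,(234.6,552.2,231.3),157.0))"
```

```text
(array([-23.17, -18.  ,   9.13]), array([ 0.    ,  0.    , -0.5323]))
```

```bash
python3 -m handwheel '{"series": [[[-6,-4.5,2,0,0,-0.13,1],[-12,-9,4.5,0,0,-0.27,1],[-18,-13.5,7,0,0,-0.4,1],[-23.17,-18,9.13,0,0,-0.532,1],[-23.17,-18,9.13,0,0,-0.532,1],[-23.17,-18,9.13,0,0,-0.532,1],[-23.17,-18,9.13,0,0,-0.532,1],[-23.17,-18,9.13,0,0,-0.532,1],[-23.17,-18,9.13,0,0,-0.532,1]]]}' 40
python3 - <<'E'
from bench import status, eyes
import cv2,pickle
s=eyes.snapshot("wrist");pickle.dump(s,open("w1.pkl","wb"));cv2.imwrite("pics/w1.png",s["img"][...,::-1])
import numpy as np;print(-s["R"].T@s["t"],s["R"],s["mtx"][0])
E
```

```text
time: 1.23
tool_pos: [377.2, 297.1, 140.4]
tcp_rot: [180.0, 0.0, -172.4]
ft_force: [-0.3, 1.4, 0.4]
finger_gap: 85.4
grip_force: 0.0
[303.45563831 288.15975528 282.19415389] [[-1.32729036e-01  9.91152332e-01  2.38545166e-04]
 [ 9.46775622e-01  1.26715163e-01  2.95904022e-01]
 [ 2.93255734e-01  3.95009042e-02 -9.55217647e-01]] [353.55736704   0.         317.01670527]
```

View pics/w1.png

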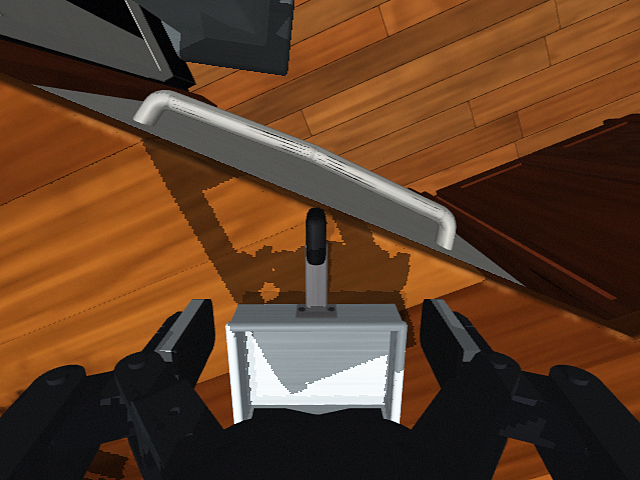

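```bash
python3 - <<'E'
import pickle
from h import *
s=pickle.load(open("w1.pkl","rb"))
g=cv2.cvtColor(s["img"],cv2.COLOR_RGB2GRAY)
for row in (222,235,250): print(row,g[row,300:334].tolist())
c0=np.array([503,312.5,0]);a=np.radians(7.5);X=np.array([np.cos(a),np.sin(a),0]);Y=np.array([-np.sin(a),np.cos(a),0])
for x in(-144.5,-108.5):
    for z in (9,49): print(x,z,proj(s,c0+X*x+[0,0,z]).round(1))
for x,y in((-57.5,72),(-57.5,-72)): print("corner",proj(s,c0+X*x+Y*y+[0,0,40]).round(1))
# measured: axis of lug top & rim near corners
for uv in((315.5,225),(315.5,262)): print(uv,plane(s,uv,49).round(1))
for uv in((227,325),(406,325)): print("rim",plane(s,uv,40).round(1))
E
```

```text
222 [111, 109, 109, 105, 114, 77, 4, 15, 21, 29, 30, 29, 35, 31, 28, 23, 28, 28, 24, 28, 27, 25, 24, 23, 13, 14, 23, 63, 92, 91, 93, 93, 93, 97]
235 [111, 111, 111, 111, 116, 91, 23, 10, 24, 27, 27, 38, 40, 45, 39, 37, 35, 35, 31, 27, 28, 29, 21, 21, 19, 18, 69, 95, 90, 89, 89, 104, 115, 116]
250 [64, 64, 65, 65, 69, 68, 42, 14, 25, 25, 16, 18, 21, 17, 20, 16, 16, 14, 15, 19, 16, 16, 16, 15, 10, 17, 68, 67, 38, 43, 39, 54, 64, 58]
-144.5 9 [314.3 202.3]
-144.5 49 [313.9 214.3]
-108.5 9 [314.3 245.7]
-108.5 49 [313.9 263.9]
corner [407.  321.1]
corner [221.1 320.8]
(315.5, 225) [367.  295.7  49. ]
(315.5, 262) [393.9 299.2  49. ]
rim [458.5 238.4  40. ]
rim [440.  376.3  40. ]
```

Wrist view: the handle's lug is at px (316,210–264) centred between the fingers, the near rim at row ~325; cast to z=49 it gives y≈297 at x=377.6, so the hand is already on it. Descend and grip.

```bash
python3 -m handwheel '{"series": [[[0,0,4,0,0,0,1],[0,0,8,0,0,0,1],[0,0,11,0,0,0,1],[0,0,12.6,0,0,0,1],[0,0,12.6,0,0,0,1],[0,0,12.6,0,0,0,1],[0,0,12.6,0,0,0,0],[0,0,12.6,0,0,0,0],[0,0,12.6,0,0,0,0],[0,0,12.6,0,0,0,0],[0,0,12.6,0,0,0,0],[0,0,12.6,0,0,0,0]]]}' 45
```

```text
time: 2.78
tool_pos: [377.6, 296.0, 14.1]
tcp_rot: [180.0, 0.0, -172.5]
ft_force: [-1.0, 0.3, 2.3]
finger_gap: 13.3
grip_force: 49.0
```

```bash
python3 -c "
from h import *
print(goto((400,90,14.2),167.4,(377.6,296.0,14.1),187.5))"
```

```text
(array([ 4.700e-01, -2.072e+01, -1.000e-02]), array([ 0.    , -0.    ,  0.3508]))
```

```bash
python3 -m handwheel '{"series": [[[0.05,-1.5,-0.05,0,0,0.03,0],[0.1,-4,-0.05,0,0,0.07,0],[0.15,-6.5,-0.05,0,0,0.12,0],[0.2,-9,-0.05,0,0,0.17,0],[0.25,-11.5,-0.05,0,0,0.21,0],[0.3,-14,-0.05,0,0,0.25,0],[0.4,-16.5,-0.05,0,0,0.29,0],[0.45,-19,-0.05,0,0,0.33,0],[0.47,-20.7,-0.05,0,0,0.351,0],[0.47,-20.7,-0.05,0,0,0.351,0],[0.47,-20.7,-0.05,0,0,0.351,0]]]}' 45
python3 - <<'E'
from bench import eyes,status
import cv2,pickle,numpy as np
d={n:eyes.snapshot(n) for n in("scene","top")};pickle.dump(d,open("v1.pkl","wb"))
T=d["top"]["img"];S=d["scene"]["img"]
cv2.imwrite("pics/c2.png",np.hstack([cv2.resize(I[y:y+150,x:x+160,::-1],(400,375),interpolation=cv2.INTER_CUBIC)[:, :400] for I,x,y in((T,325,115),)]+[cv2.resize(S[177:177+150,350-70:350+90,::-1],(400,375),interpolation=cv2.INTER_CUBIC)]))
print(status.sense()["ft_force"],status.sense()["tool_pos"],status.sense()["tcp_rot"])
E
```

```text
time: 4.15
tool_pos: [399.4, 90.0, 14.3]
tcp_rot: [-180.0, -0.0, 167.3]
ft_force: [0.2, -0.2, -0.6]
finger_gap: 13.7
grip_force: 48.6
[-0.61530036 -1.82927268 -0.53772251] [399.36509324  90.39835523  14.33149923] [-1.79990713e+02 -2.69900394e-02  1.67376170e+02]
```

View pics/c2.png

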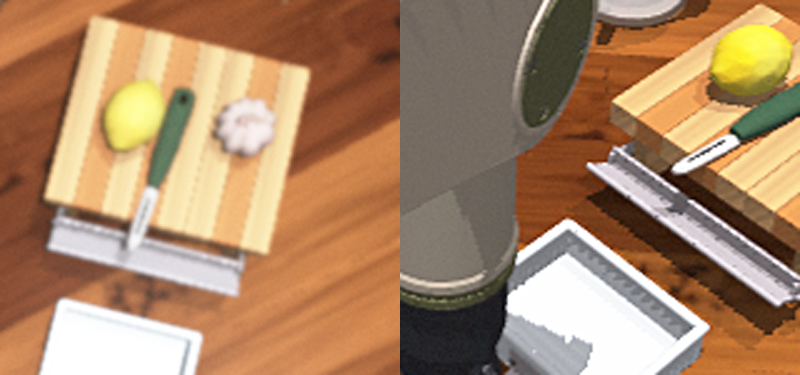

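The crop shows the tray gripped in front of the mouth (tray far corners at top px ≈(349,235) and (405,250)), catch down, yaw similar to the block's. Now a subpixel edge fit of both.

```bash
cat > e.py <<'E'
from h import *
def edges(s,o,yaw,z,vexp,us,w=9,step=.25):
    """fit line v(u) to strongest gradient near v=vexp in the frame (o,yaw) on plane z"""
    a=np.radians(yaw);ex=np.array([np.cos(a),np.sin(a),0]);ey=np.array([-np.sin(a),np.cos(a),0])
    g=cv2.GaussianBlur(s["img"],(0,0),.6).astype(np.float32)
    vs=np.arange(vexp-w,vexp+w,step);out=[]
    for u in us:
        P=np.array([proj(s,[o[0],o[1],z]+ex*u+ey*v) for v in vs],np.float32)
        I=cv2.remap(g,P[:,:1],P[:,1:],cv2.INTER_CUBIC)[:,0]
        G=np.linalg.norm(np.gradient(cv2.GaussianBlur(I,(1,9),1.5),axis=0),axis=1)
        k=G>.6*G.max(); i=G.argmax(); lo=i
        j=np.arange(max(0,i-8),min(len(G),i+9)); out.append((u,(vs[j]*G[j]).sum()/G[j].sum()))
    out=np.array(out);k=np.ones(len(out),bool)
    for _ in range(4):
        p=np.polyfit(out[k,0],out[k,1],1);r=out[:,1]-np.polyval(p,out[:,0]);k=abs(r)<max(.6,1.5*np.median(abs(r)))
    return p,k.sum(),r[k].std()
E
python3 - <<'E'
import pickle
from e import *
d=pickle.load(open("v1.pkl","rb"));d0=pickle.load(open("v0.pkl","rb"));so=(742.7,13.1);sy=-12.6
for n,D in(("top",d),("top",d0),("scene",d0)):
    for v in(110,-110):
        p,k,r=edges(D[n],so,sy,84,v,np.arange(-75,96,4));print(n,"block",v,"v0=%.2f ang=%.2f"%(p[1],np.degrees(p[0])),k,round(r,2))
for z in(36,40):
    for v in(72,-72):
        p,k,r=edges(d["top"],so,sy,z,v,np.arange(-270,-175,3));print("tray",z,v,"v(-225)=%.2f v(0)=%.2f ang=%.2f"%(np.polyval(p,-225),p[1],np.degrees(p[0])),k,round(r,2))
# TCP in this frame
a=np.radians(sy);q=np.array([399.4-so[0],90.2-so[1]]);print("tcp",q@[np.cos(a),np.sin(a)],q@[-np.sin(a),np.cos(a)])
E
```

```text
top block 110 v0=110.99 ang=-0.43 34 0.33
top block -110 v0=-110.08 ang=-0.60 30 0.34
top block 110 v0=111.03 ang=-0.49 33 0.33
top block -110 v0=-110.09 ang=-0.55 32 0.36
scene block 110 v0=109.78 ang=-0.19 40 0.29
scene block -110 v0=-109.87 ang=-0.29 43 0.11
tray 36 72 v(-225)=74.36 v(0)=74.01 ang=-0.09 27 0.29
tray 36 -72 v(-225)=-72.43 v(0)=-73.39 ang=-0.24 22 0.26
tray 40 72 v(-225)=74.19 v(0)=74.84 ang=0.17 24 0.27
tray 40 -72 v(-225)=-72.14 v(0)=-71.39 ang=0.19 24 0.3
tcp -351.85106828524545 0.3546075740443655
```

Station axis: yaw ≈ −13.0°, and the tray needs about +2 mm sideways and 0.4° of turn. Correct, then advance to just before the catch.

```bash
python3 -m handwheel '{"series": [[[0,0.1,0,0,0,0.004,0],[0,0.22,0,0,0,0.007,0],[-1,0.21,0,0,0,0.007,0],[-2,0.2,0,0,0,0.007,0],[-3,0.2,0,0,0,0.007,0],[-4,0.19,0,0,0,0.007,0],[-4.5,0.19,0,0,0,0.007,0],[-4.5,0.19,0,0,0,0.007,0],[-4.5,0.19,0,0,0,0.007,0],[-4.5,0.19,0,0,0,0.007,0]]]}' 45
python3 - <<'E'
from bench import eyes,status
import pickle
from e import *
s=eyes.snapshot("top");st=status.sense();print(st["tool_pos"],st["tcp_rot"],st["ft_force"])
so=(742.7,13.1);sy=-13.03
for v in(110,-110):
    p,k,r=edges(s,so,sy,84,v,np.arange(-75,96,4));print("block",v,"v0=%.2f ang=%.2f"%(p[1],np.degrees(p[0])),k,round(r,2))
for z in(36,38):
    for v in(72,-72):
        p,k,r=edges(s,so,sy,z,v,np.arange(-228,-130,3));print("tray",z,v,"v(-180)=%.2f ang=%.2f"%(np.polyval(p,-180),np.degrees(p[0])),k,round(r,2))
a=np.radians(sy);q=np.array(st["tool_pos"][:2])-so;print("tcp",q@[np.cos(a),np.sin(a)],q@[-np.sin(a),np.cos(a)])
E
```

```text
time: 5.5
tool_pos: [443.8, 82.1, 14.5]
tcp_rot: [-180.0, -0.0, 167.0]
ft_force: [0.0, 0.6, -1.6]
finger_gap: 13.3
grip_force: 48.4
[443.77692889  82.15241695  14.47158385] [-1.79998562e+02 -6.73772807e-03  1.66954648e+02] [ 0.28609545 -0.90116017 -1.11700341]
block 110 v0=111.07 ang=0.04 32 0.31
block -110 v0=-110.03 ang=-0.17 32 0.36
tray 36 72 v(-180)=73.97 ang=0.61 26 0.31
tray 36 -72 v(-180)=-73.35 ang=1.10 22 0.47
tray 38 72 v(-180)=74.03 ang=0.59 29 0.33
tray 38 -72 v(-180)=-73.09 ang=0.78 23 0.43
tcp -306.79508481152186 -0.12108957950448485
```

```bash
python3 -m handwheel '{"series": [[[-0.25,0,0,0,0,0,0],[-0.5,0,0,0,0,0,0],[-0.75,0,0,0,0,0,0],[-1.0,0,0,0,0,0,0],[-1.2,0,0,0,0,0,0],[-1.4,0,0,0,0,0,0],[-1.6,0,0,0,0,0,0],[-1.8,0,0,0,0,0,0]]]}' 45
python3 -m handwheel '{"series": [[[-0.2,0,0,0,0,0,0],[-0.4,0,0,0,0,0,0],[-0.6,0,0,0,0,0,0],[-0.8,0,0,0,0,0,0]]]}' 45
python3 -m handwheel '{"series": [[[-0.2,0,0,0,0,0,0],[-0.4,0,0,0,0,0,0],[-0.6,0,0,0,0,0,0],[-0.8,0,0,0,0,0,0]]]}' 45
```

```text
time: 6.55
tool_pos: [461.5, 78.0, 14.4]
tcp_rot: [-180.0, -0.0, 167.0]
ft_force: [-4.4, 0.9, -0.8]
finger_gap: 13.5
grip_force: 48.7
time: 7.05
tool_pos: [469.4, 76.2, 14.4]
tcp_rot: [-180.0, -0.0, 166.9]
ft_force: [-2.9, 1.1, -1.4]
finger_gap: 13.4
grip_force: 48.5
time: 7.55
tool_pos: [477.5, 74.3, 14.6]
tcp_rot: [180.0, 0.0, 166.9]
ft_force: [-1.4, 1.4, -1.9]
finger_gap: 13.1
grip_force: 48.4
```

```bash
python3 - <<'E'
from bench import eyes,status
import cv2,pickle,numpy as np
d={n:eyes.snapshot(n) for n in("scene","top")};pickle.dump(d,open("v2.pkl","wb"))
T=d["top"]["img"];S=d["scene"]["img"]
cv2.imwrite("pics/c3.png",np.hstack([cv2.resize(T[165:285,325:455,::-1],(400,369),interpolation=cv2.INTER_CUBIC),cv2.resize(S[215:335,330:460,::-1],(400,369),interpolation=cv2.INTER_CUBIC)]))
print(status.sense()["ft_force"])
E
```

```text
[-0.64526249  0.69551151 -1.53596542]
```

View pics/c3.png

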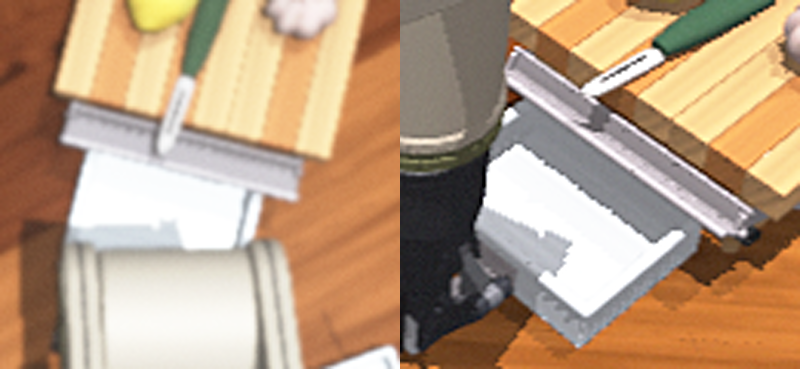

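The catch (top crop at (180,150); scene at (630,145)) has been lifted by the tray's far rim and lies on it, tray square to the mouth. Continue in.

```bash
python3 -m handwheel '{"series": [[[-0.2,0,0,0,0,0,0],[-0.4,0,0,0,0,0,0],[-0.6,0,0,0,0,0,0],[-0.8,0,0,0,0,0,0],[-1.0,0,0,0,0,0,0],[-1.2,0,0,0,0,0,0]]]}' 45
python3 -m handwheel '{"series": [[[-0.2,0,0,0,0,0,0],[-0.4,0,0,0,0,0,0],[-0.6,0,0,0,0,0,0],[-0.8,0,0,0,0,0,0],[-1.0,0,0,0,0,0,0],[-1.2,0,0,0,0,0,0]]]}' 45
```

```text
time: 8.4
tool_pos: [489.0, 71.6, 14.5]
tcp_rot: [-180.0, -0.0, 166.9]
ft_force: [-1.1, 0.2, -1.7]
finger_gap: 13.4
grip_force: 48.4
time: 9.15
tool_pos: [500.7, 69.0, 14.5]
tcp_rot: [-180.0, 0.0, 166.9]
ft_force: [-2.3, 0.4, -1.9]
finger_gap: 13.5
grip_force: 48.4
```

```bash
python3 -m handwheel '{"series": [[[-0.25,0,0,0,0,0,0],[-0.5,0,0,0,0,0,0],[-0.75,0,0,0,0,0,0],[-1.0,0,0,0,0,0,0],[-1.25,0,0,0,0,0,0],[-1.5,0,0,0,0,0,0],[-1.75,0,0,0,0,0,0],[-2.0,0,0,0,0,0,0]]]}' 45
```

```text
time: 10.15
tool_pos: [520.2, 64.4, 14.5]
tcp_rot: [-180.0, 0.0, 166.9]
ft_force: [-1.1, 0.8, -1.8]
finger_gap: 13.4
grip_force: 48.4
```

```bash
python3 -m handwheel '{"series": [[[-0.3,0,0,0,0,0,0],[-0.6,0,0,0,0,0,0],[-0.9,0,0,0,0,0,0],[-1.2,0,0,0,0,0,0],[-1.5,0,0,0,0,0,0],[-1.8,0,0,0,0,0,0],[-2.1,0,0,0,0,0,0],[-2.4,0,0,0,0,0,0],[-2.7,0,0,0,0,0,0],[-3.0,0,0,0,0,0,0]]]}' 45
python3 -m handwheel '{"series": [[[-0.3,0,0,0,0,0,0],[-0.6,0,0,0,0,0,0],[-0.9,0,0,0,0,0,0],[-1.2,0,0,0,0,0,0],[-1.5,0,0,0,0,0,0],[-1.7,0,0,0,0,0,0],[-1.9,0,0,0,0,0,0],[-2.1,0,0,0,0,0,0],[-2.3,0,0,0,0,0,0],[-2.5,0,0,0,0,0,0]]]}' 45
```

```text
time: 11.4
tool_pos: [549.4, 57.7, 14.5]
tcp_rot: [180.0, -0.0, 166.9]
ft_force: [-1.3, 0.0, -2.6]
finger_gap: 13.4
grip_force: 48.4
time: 12.65
tool_pos: [573.7, 52.0, 14.5]
tcp_rot: [-180.0, -0.0, 166.9]
ft_force: [-2.5, 0.4, -2.3]
finger_gap: 13.5
grip_force: 48.4
```

```bash
python3 - <<'E'
import pickle
from h import *
d=pickle.load(open("v1.pkl","rb"));a=np.radians(-13.03)
s0=pickle.load(open("v0.pkl","rb"))["scene"]
X=plane(d["top"],(378.2,214.2),90);q=X[:2]-[742.7,13.1];print(X,q@[np.cos(a),np.sin(a)],q@[-np.sin(a),np.cos(a)])
X,e=tri([(d["top"],(378.2,214.2)),(s0,(350+(493-399)/2.4036,177+(467-300)/2.4))]);q=X[:2]-[742.7,13.1];print(X,e,q@[np.cos(a),np.sin(a)],q@[-np.sin(a),np.cos(a)])
E
```

```text
[637.56012458  53.05305587  90.        ] -111.44061339974515 15.219387725130332
[636.99207358  54.14915892  88.61089817] [1.4604903040677957, 1.460490304067618] -112.24116701727921 16.159195011461794
```

The peeler's tip overhangs the block front to station x ≈ −112 mm at about the height of the hand's body, which would reach −99…−113 when the tray is home. So I regrip with the hand leaned back 15° and 4 mm farther out.

```bash
python3 -m handwheel '{"series": [[[0,0,0,0,0,0,0.45],[0,0,0,0,0,0,0.45],[0,0,0,0,0,0,0.45],[0,0,-0.1,0,-0.1,0,0.45],[-0.05,0,-0.21,0,-0.2,0,0.45],[-0.09,0,-0.21,0,-0.262,0,0.45],[-0.09,0,-0.21,0,-0.262,0,0.45],[-0.09,0,-0.21,0,-0.262,0,0.45]]]}' 45
python3 - <<'E'
from bench import eyes,status
import cv2
s=eyes.snapshot("scene")["img"];w=eyes.snapshot("wrist")["img"];import numpy as np
cv2.imwrite("pics/c4.png",np.hstack([cv2.resize(s[190:340,330:480,::-1],(400,400),interpolation=cv2.INTER_CUBIC),cv2.resize(w[...,::-1],(400,400),interpolation=cv2.INTER_AREA)]))
E
```

```text
time: 13.65
tool_pos: [575.0, 51.9, 17.2]
tcp_rot: [180.0, 15.0, 166.9]
ft_force: [0.1, 0.1, -0.3]
finger_gap: 38.5
grip_force: 0.0
```

View pics/c4.png

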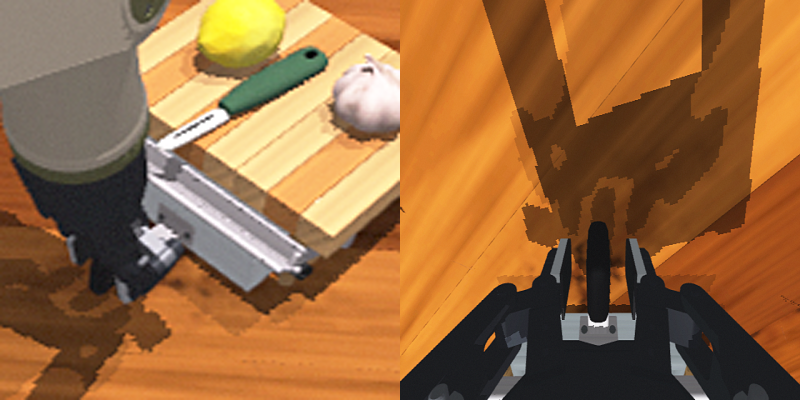

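The hand leans back, the lug sits centred between the pads (right image, (598,270)), and the catch is still riding on the tray. Regrip.

```bash
python3 -m handwheel '{"series": [[[0,0,0,0,0,0,0],[0,0,0,0,0,0,0],[0,0,0,0,0,0,0],[0,0,0,0,0,0,0],[0,0,0,0,0,0,0],[0,0,0,0,0,0,0]]]}' 45
python3 -m handwheel '{"series": [[[-0.193,0,0.052,0,0,0,0],[-0.386,0,0.104,0,0,0,0],[-0.579,0,0.155,0,0,0,0],[-0.77,0,0.207,0,0,0,0],[-0.966,0,0.259,0,0,0,0],[-0.966,0,0.259,0,0,0,0]]]}' 45
```

```text
time: 14.5
tool_pos: [574.7, 51.8, 16.8]
tcp_rot: [180.0, 15.0, 166.9]
ft_force: [3.0, -1.6, -1.2]
finger_gap: 13.5
grip_force: 46.7
time: 15.25
tool_pos: [583.8, 49.9, 16.7]
tcp_rot: [180.0, 14.9, 167.0]
ft_force: [-3.6, 1.7, 5.8]
finger_gap: 13.5
grip_force: 47.9
```

```bash
python3 -m handwheel '{"series": [[[-0.1,0,0.005,0,0,0,0],[-0.2,0,0.03,0,0,0,0],[-0.3,0,0.055,0,0,0,0],[-0.4,0,0.08,0,0,0,0],[-0.4,0,0.08,0,0,0,0]]]}' 45
```

```text
time: 15.88
tool_pos: [587.9, 48.9, 16.7]
tcp_rot: [-180.0, 15.0, 167.0]
ft_force: [-2.0, 0.9, 3.7]
finger_gap: 13.4
grip_force: 47.5
```

```bash
python3 -m handwheel '{"series": [[[-0.03,0,0.005,0,0,0,0],[-0.06,0,0.013,0,0,0,0],[-0.09,0,0.02,0,0,0,0],[-0.12,0,0.028,0,0,0,0],[-0.15,0,0.036,0,0,0,0],[-0.15,0,0.036,0,0,0,0]]]}' 45
python3 - <<'E'
from bench import eyes
import cv2,numpy as np
d={n:eyes.snapshot(n)["img"] for n in("scene","top")}
cv2.imwrite("pics/c5.png",np.hstack([cv2.resize(d["top"][160:235,325:450,::-1],(400,240),interpolation=cv2.INTER_CUBIC),cv2.resize(d["scene"][225:315,340:490,::-1],(400,240),interpolation=cv2.INTER_CUBIC)]))
E
```

```text
time: 16.62
tool_pos: [589.6, 48.3, 16.8]
tcp_rot: [-180.0, 15.0, 166.9]
ft_force: [-1.7, 1.1, 0.8]
finger_gap: 13.5
grip_force: 47.2
```

View pics/c5.png

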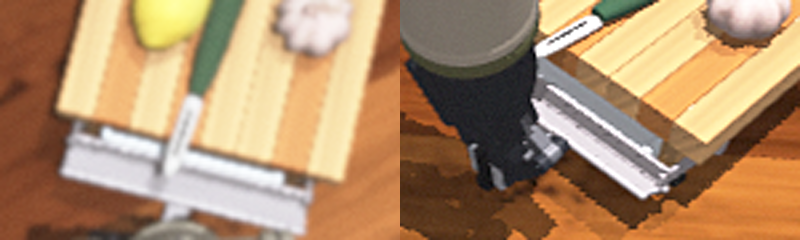

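The tray's near rim now shows behind the catch's holding face and the catch lies low: it has fallen. Now feel for the back stop in small steps.

```bash
python3 -m handwheel '{"series": [[[-0.024,0,0.006,0,0,0,0],[-0.048,0,0.012,0,0,0,0],[-0.072,0,0.019,0,0,0,0],[-0.097,0,0.025,0,0,0,0]]]}' 45
```

```text
time: 17.23
tool_pos: [590.6, 48.1, 16.8]
tcp_rot: [-180.0, 15.0, 166.9]
ft_force: [-1.9, -0.1, -0.1]
finger_gap: 13.4
grip_force: 46.9
```

```bash
python3 -m handwheel '{"series": [[[-0.024,0,0.006,0,0,0,0],[-0.048,0,0.012,0,0,0,0],[-0.072,0,0.019,0,0,0,0],[-0.097,0,0.025,0,0,0,0]]]}' 45
```

```text
time: 17.73
tool_pos: [591.6, 47.9, 16.9]
tcp_rot: [-180.0, 15.0, 166.9]
ft_force: [-0.5, -0.0, -0.5]
finger_gap: 13.7
grip_force: 46.9
```

```bash
python3 -m handwheel '{"series": [[[-0.024,0,0.006,0,0,0,0],[-0.048,0,0.012,0,0,0,0],[-0.072,0,0.019,0,0,0,0],[-0.097,0,0.025,0,0,0,0]]]}' 45
```

```text
time: 18.23
tool_pos: [592.6, 47.6, 16.9]
tcp_rot: [-180.0, 15.0, 166.9]
ft_force: [-0.1, 1.0, -0.3]
finger_gap: 13.2
grip_force: 46.8
```

```bash
python3 -m handwheel '{"series": [[[-0.024,0,0.007,0,0,0,0],[-0.048,0,0.013,0,0,0,0],[-0.072,0,0.02,0,0,0,0],[-0.097,0,0.027,0,0,0,0]]]}' 45
```

```text
time: 18.73
tool_pos: [593.6, 47.4, 16.9]
tcp_rot: [-180.0, 15.0, 166.9]
ft_force: [-0.9, -0.4, -0.9]
finger_gap: 13.1
grip_force: 46.8
```

```bash
python3 -m handwheel '{"series": [[[-0.024,0,0.007,0,0,0,0],[-0.048,0,0.013,0,0,0,0],[-0.072,0,0.02,0,0,0,0],[-0.097,0,0.027,0,0,0,0]]]}' 45
```

```text
time: 19.23
tool_pos: [594.6, 47.2, 16.9]
tcp_rot: [180.0, 15.0, 166.9]
ft_force: [-0.6, 0.7, -1.3]
finger_gap: 13.1
grip_force: 46.8
```

```bash
python3 -m handwheel '{"series": [[[-0.024,0,0.007,0,0,0,0],[-0.048,0,0.013,0,0,0,0],[-0.072,0,0.02,0,0,0,0],[-0.097,0,0.027,0,0,0,0]]]}' 45
```

```text
time: 19.73
tool_pos: [595.6, 47.0, 16.9]
tcp_rot: [180.0, 15.0, 166.9]
ft_force: [-1.4, 0.6, -1.0]
finger_gap: 13.2
grip_force: 46.8
```

```bash
python3 -m handwheel '{"series": [[[-0.024,0,0.007,0,0,0,0],[-0.048,0,0.013,0,0,0,0],[-0.072,0,0.02,0,0,0,0],[-0.097,0,0.027,0,0,0,0]]]}' 45
```

```text
time: 20.23
tool_pos: [596.5, 46.7, 16.9]
tcp_rot: [-180.0, 15.0, 166.9]
ft_force: [-1.4, 0.4, -1.4]
finger_gap: 13.3
grip_force: 46.8
```

```bash
python3 -m handwheel '{"series": [[[-0.024,0,0.007,0,0,0,0],[-0.048,0,0.013,0,0,0,0],[-0.072,0,0.02,0,0,0,0],[-0.097,0,0.027,0,0,0,0]]]}' 45
```

```text
time: 20.72
tool_pos: [597.5, 46.5, 16.9]
tcp_rot: [180.0, 15.0, 166.9]
ft_force: [-0.6, -0.5, -0.5]
finger_gap: 13.1
grip_force: 46.8
```

```bash
python3 -m handwheel '{"series": [[[-0.024,0,0.007,0,0,0,0],[-0.048,0,0.013,0,0,0,0],[-0.072,0,0.02,0,0,0,0],[-0.097,0,0.027,0,0,0,0]]]}' 45
```

```text
time: 21.22
tool_pos: [598.5, 46.3, 16.9]
tcp_rot: [-180.0, 15.0, 166.9]
ft_force: [-0.4, 0.9, -1.2]
finger_gap: 13.4
grip_force: 46.8
```

```bash
python3 -m handwheel '{"series": [[[-0.024,0,0.007,0,0,0,0],[-0.048,0,0.013,0,0,0,0],[-0.072,0,0.02,0,0,0,0],[-0.097,0,0.027,0,0,0,0]]]}' 45
```

```text
time: 21.72
tool_pos: [599.5, 46.1, 16.8]
tcp_rot: [-180.0, 15.0, 167.0]
ft_force: [-1.6, -0.4, -1.8]
finger_gap: 13.3
grip_force: 46.8
```

```bash
python3 -m handwheel '{"series": [[[-0.024,0,0.006,0,0,0,0],[-0.048,0,0.012,0,0,0,0],[-0.072,0,0.018,0,0,0,0],[-0.097,0,0.025,0,0,0,0]]]}' 45
```

```text
time: 22.22
tool_pos: [600.4, 45.8, 16.8]
tcp_rot: [180.0, 15.0, 166.9]
ft_force: [-0.5, 0.3, -0.3]
finger_gap: 13.0
grip_force: 46.8
```

```bash
python3 -m handwheel '{"series": [[[-0.024,0,0.006,0,0,0,0],[-0.048,0,0.012,0,0,0,0],[-0.072,0,0.018,0,0,0,0],[-0.097,0,0.025,0,0,0,0]]]}' 45
```

```text
time: 22.72
tool_pos: [601.4, 45.6, 16.9]
tcp_rot: [-180.0, 15.0, 166.9]
ft_force: [-1.1, 0.6, -0.5]
finger_gap: 13.5
grip_force: 46.8
```

```bash
python3 -m handwheel '{"series": [[[-0.024,0,0.006,0,0,0,0],[-0.048,0,0.012,0,0,0,0],[-0.072,0,0.018,0,0,0,0],[-0.097,0,0.025,0,0,0,0]]]}' 45
```

```text
time: 23.22
tool_pos: [602.4, 45.4, 16.9]
tcp_rot: [180.0, 15.0, 166.9]
ft_force: [0.3, 0.6, -0.6]
finger_gap: 13.3
grip_force: 46.8
```

```bash
python3 -m handwheel '{"series": [[[-0.024,0,0.006,0,0,0,0],[-0.048,0,0.012,0,0,0,0],[-0.072,0,0.018,0,0,0,0],[-0.097,0,0.025,0,0,0,0]]]}' 45
```

```text
time: 23.72
tool_pos: [602.6, 45.3, 16.7]
tcp_rot: [-180.0, 14.9, 167.0]
ft_force: [-9.7, 1.3, 6.8]
finger_gap: 13.3
grip_force: 48.1
```

```bash
python3 -m handwheel '{"series": [[[0.01,0,-0.003,0,0,0,0],[0.01,0,-0.003,0,0,0,0],[0.01,0,-0.003,0,0,0,0]]]}' 45
```

```text
time: 24.1
tool_pos: [602.6, 45.3, 16.7]
tcp_rot: [-180.0, 14.9, 167.0]
ft_force: [-6.2, 0.8, 4.6]
finger_gap: 13.7
grip_force: 47.9
```

```bash
python3 -m handwheel '{"series": [[[-0.005,0,0.001,0,0,0,0],[-0.005,0,0.001,0,0,0,0],[-0.005,0,0.001,0,0,0,0],[-0.005,0,0.001,0,0,0,0]]]}' 45
```

```text
time: 24.6
tool_pos: [602.6, 45.3, 16.7]
tcp_rot: [-180.0, 14.9, 167.0]
ft_force: [-8.1, 0.5, 4.5]
finger_gap: 13.4
grip_force: 47.9
```

```bash
python3 -m handwheel '{"series": [[[0.097,0,-0.026,0,0,0,0],[0.193,0,-0.052,0,0,0,0],[0.29,0,-0.078,0,0,0,0],[0.386,0,-0.104,0,0,0,0],[0.483,0,-0.13,0,0,0,0],[0.58,0,-0.155,0,0,0,0],[0.676,0,-0.181,0,0,0,0],[0.773,0,-0.207,0,0,0,0],[0.87,0,-0.233,0,0,0,0],[0.966,0,-0.259,0,0,0,0],[1.063,0,-0.285,0,0,0,0],[1.16,0,-0.311,0,0,0,0]]]}' 45
```

```text
time: 26.1
tool_pos: [591.6, 47.9, 16.9]
tcp_rot: [180.0, 15.0, 166.9]
ft_force: [0.8, -0.3, -0.9]
finger_gap: 13.6
grip_force: 46.7
```

```bash
python3 -m handwheel '{"series": [[[0.024,0,-0.006,0,0,0,0],[0.048,0,-0.012,0,0,0,0],[0.072,0,-0.018,0,0,0,0],[0.097,0,-0.025,0,0,0,0]]]}' 45
```

```text
time: 26.6
tool_pos: [590.7, 48.1, 16.9]
tcp_rot: [180.0, 15.0, 166.9]
ft_force: [0.3, -0.5, -1.9]
finger_gap: 13.5
grip_force: 46.8
```

```bash
python3 -m handwheel '{"series": [[[0.03,0,-0.008,0,0,0,0],[0.06,0,-0.016,0,0,0,0],[0.09,0,-0.024,0,0,0,0],[0.12,0,-0.032,0,0,0,0]]]}' 45
```

```text
time: 27.1
tool_pos: [589.4, 48.4, 16.9]
tcp_rot: [180.0, 15.0, 166.9]
ft_force: [1.8, -0.6, -1.4]
finger_gap: 13.1
grip_force: 46.8
```

```bash
python3 -m handwheel '{"series": [[[0.015,0,-0.004,0,0,0,0],[0.03,0,-0.008,0,0,0,0],[0.03,0,-0.008,0,0,0,0]]]}' 45
```

```text
time: 27.48
tool_pos: [589.1, 48.5, 16.9]
tcp_rot: [180.0, 15.0, 166.9]
ft_force: [0.2, -0.0, -0.4]
finger_gap: 13.4
grip_force: 46.8
```

```bash
python3 -m handwheel '{"series": [[[0.015,0,-0.004,0,0,0,0],[0.03,0,-0.008,0,0,0,0],[0.03,0,-0.008,0,0,0,0]]]}' 45
```

```text
time: 27.85
tool_pos: [588.8, 48.5, 16.9]
tcp_rot: [-180.0, 15.0, 166.9]
ft_force: [1.2, -1.0, -1.3]
finger_gap: 13.5
grip_force: 46.8
```

```bash
python3 -m handwheel '{"series": [[[0.015,0,-0.004,0,0,0,0],[0.03,0,-0.008,0,0,0,0],[0.03,0,-0.008,0,0,0,0]]]}' 45
```

```text
time: 28.22
tool_pos: [588.5, 48.6, 16.9]
tcp_rot: [-180.0, 15.0, 167.0]
ft_force: [0.9, -0.6, -1.2]
finger_gap: 13.3
grip_force: 46.8
```

```bash
python3 -m handwheel '{"series": [[[0.015,0,-0.004,0,0,0,0],[0.03,0,-0.008,0,0,0,0],[0.03,0,-0.008,0,0,0,0]]]}' 45
```

```text
time: 28.6
tool_pos: [588.2, 48.7, 16.9]
tcp_rot: [-180.0, 15.0, 167.0]
ft_force: [1.2, -0.5, -0.8]
finger_gap: 13.4
grip_force: 46.8
```

```bash
python3 -m handwheel '{"series": [[[0.015,0,-0.004,0,0,0,0],[0.03,0,-0.008,0,0,0,0],[0.03,0,-0.008,0,0,0,0]]]}' 45
```

```text
time: 28.98
tool_pos: [588.0, 48.7, 16.9]
tcp_rot: [-180.0, 15.0, 167.0]
ft_force: [1.8, -1.1, -1.4]
finger_gap: 13.4
grip_force: 46.7
```

```bash
python3 -m handwheel '{"series": [[[0.015,0,-0.004,0,0,0,0],[0.03,0,-0.008,0,0,0,0],[0.03,0,-0.008,0,0,0,0]]]}' 45
```

```text
time: 29.35
tool_pos: [587.9, 48.7, 17.1]
tcp_rot: [-180.0, 15.0, 166.9]
ft_force: [3.9, -1.4, -1.9]
finger_gap: 13.5
grip_force: 46.4
```

```bash
python3 -m handwheel '{"series": [[[0.01,0,-0.002,0,0,0,0],[0.02,0,-0.004,0,0,0,0],[0.02,0,-0.004,0,0,0,0],[0.02,0,-0.004,0,0,0,0]]]}' 45
```

```text
time: 29.85
tool_pos: [587.8, 48.7, 17.1]
tcp_rot: [-180.0, 15.1, 166.9]
ft_force: [5.0, -1.5, -2.4]
finger_gap: 13.3
grip_force: 46.3
```

```bash
python3 -m handwheel '{"series": [[[0.01,0,-0.001,0,0,0,0],[0.02,0,-0.003,0,0,0,0],[0.02,0,-0.003,0,0,0,0],[0.02,0,-0.003,0,0,0,0]]]}' 45
```

```text
time: 30.35
tool_pos: [587.8, 48.7, 17.2]
tcp_rot: [-180.0, 15.1, 167.0]
ft_force: [5.5, -3.3, -3.1]
finger_gap: 13.6
grip_force: 46.2
```

```bash
python3 -m handwheel '{"series": [[[0.01,0,-0.002,0,0,0,0],[0.018,0,-0.003,0,0,0,0],[0.018,0,-0.003,0,0,0,0],[0.018,0,-0.003,0,0,0,0],[0.018,0,-0.003,0,0,0,0],[0.018,0,-0.003,0,0,0,0]]]}' 45
```

```text
time: 31.1
tool_pos: [587.8, 48.7, 17.3]
tcp_rot: [180.0, 15.1, 167.0]
ft_force: [7.2, -3.1, -3.2]
finger_gap: 13.3
grip_force: 46.1
```

The catch held a tug of about 7.5 N. Ease off, open and withdraw along the tool axis (up and backwards).

```bash
python3 -m handwheel '{"series": [[[-0.06,0,0.016,0,0,0,0],[-0.15,0,0.045,0,0,0,0],[-0.15,0,0.045,0,0,0,0],[-0.15,0,0.045,0,0,0,0.45],[-0.15,0,0.045,0,0,0,0.45],[-0.15,0,0.045,0,0,0,0.45],[-0.15,0,0.045,0,0,0,0.45],[-0.15,0,-1,0,0,0,0.45],[-0.15,0,-3,0,0,0,0.45],[-0.15,0,-6,0,0,0,0.45],[-0.15,0,-10,0,0,0,0.45],[-0.15,0,-14,0,0,0,0.45]]]}' 45
python3 -m handwheel '{"series": [[[8,0,-6,0,0,0,0.45],[12,0,-8,0,0,0,0.45],[14,0,-8,0,0,0,0.45],[14,0,-8,0,0,0,0.45],[14,0,-8,0,0,0,0.45]]]}' 45
python3 - <<'E'
from bench import eyes
import cv2,numpy as np
from e import *
D={n:eyes.snapshot(n) for n in("scene","top")};d={n:D[n]["img"] for n in D}
cv2.imwrite("pics/c6.png",np.hstack([cv2.resize(d["top"][110:260,325:455,::-1],(400,462),interpolation=cv2.INTER_CUBIC),cv2.resize(d["scene"][175:325,330:530,::-1],(400,300),interpolation=cv2.INTER_CUBIC).copy() if 0 else cv2.resize(d["scene"][165:325,340:479,::-1],(400,462),interpolation=cv2.INTER_CUBIC)]))
E
```

```text
time: 32.6
tool_pos: [552.6, 56.9, 154.2]
tcp_rot: [180.0, 15.0, 166.9]
ft_force: [0.7, 0.1, -0.3]
finger_gap: 38.1
grip_force: 0.0
time: 33.22
tool_pos: [401.8, 92.1, 194.3]
tcp_rot: [180.0, 15.1, 167.0]
ft_force: [-0.5, -0.3, -0.1]
finger_gap: 38.3
grip_force: 0.0
```

View pics/c6.png

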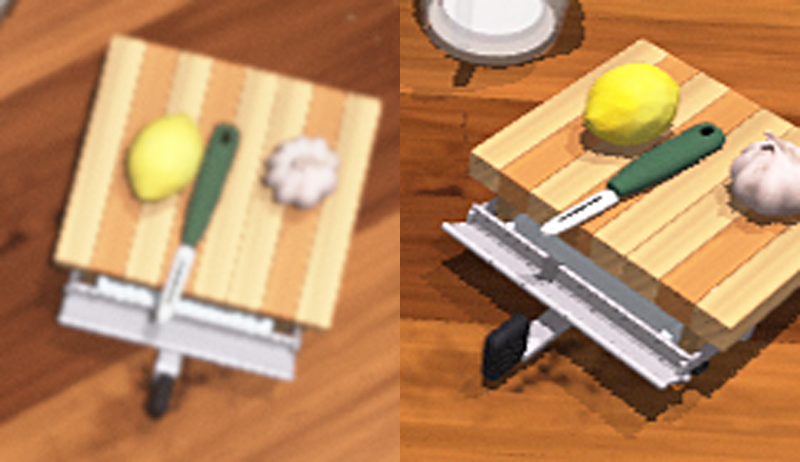

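The picture shows the tray in the bay with its handle outwards (left image, (160,390)), the catch down behind it, and the peeler, lemon and garlic where they were. Hand in.

```bash
python3 -c "
from bench import r
print(r.hand_in())"
```

```text
the job is handed in; nothing more can be done
None
```

The tray is back under the block, handle outwards. I pressed it on the back stop at about 8 N (9.8 N at most), the catch fell behind it and held a tug of about 7.5 N, and the job is handed in; no verdict was shown.

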